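Present a ball-and-spacer kit to the inspection camera

TASK

Stand the two brass rods from the grey stock block end-down in the two black sockets of the white dish, fully home, one in each, and let go of them with the dish still in its nest. Then lift the dish by its handle straight up off the nest and, once clear, turn it a quarter turn anticlockwise seen from above, so that it hangs over the nest with its orange tab pointing squarely at the blue camera at lens height; keep it level all the while, so that the ball stays in the middle and never gets out to the orange ring. Finish while still holding it there, steady and level; leave everything else on the bench alone.

Things in the scene. Friction and masses are not known exactly. Their poses are not given: they have to be found in the camera images.
- dish: White round dished carrier, loose, about 220 g, 134 mm across its 20 mm high rim; origin: centre of its underside, z up. Inside, a shallow cone slopes 7 degrees down to the middle. +x: orange pointer tab; along y: black bow handle, a socket beyond each leg. It starts flat in the nest, underside 15 mm above the bench, +x within 0.12 rad of the fixture's +x: a quarter turn brings it to fixture +y.
- handle (a point): Centre of the bow handle's straight top bar, 74 mm above the dish's underside, over its middle; axes as the dish. The bar is 12 mm thick (x), 64 mm long (y), 16 mm high: grip it from above, fingers closing along the dish's x. Its legs slope down to the rim at y = +-63 mm.
- tab (a point): Tip of the orange pointer tab: 91 mm out along the dish's +x, 10 mm above its underside.
- seat_a (a point): Centre of the floor of the socket at dish y = +78 mm; axes as the dish. Each socket is a black upright tube, outer diameter 25 mm, bore 17 mm, its floor 5 mm and its mouth 35 mm above the dish's underside.
- seat_b (a point): Centre of the floor of the like socket at dish y = -78 mm, 5 mm above the underside; axes as the dish.
- ball_center (a point): Centre of the loose steel ball, diameter 25 mm, 64 g, that lies in the middle of the dish, 21 mm above its underside. The orange ring line in the dish is 26 mm from the middle.
- spacer_a: Brass spacer rod, diameter 12 mm, 80 mm long, about 25 g, standing upright in a hole of the stock block; origin: centre of its lower end, z along the rod. It starts 10 mm above the bench, sunk 20 mm into the 30 mm high block.
- spacer_b: The second brass spacer rod, identical; either rod may go in either socket.
- stock: Fixed grey stock block, 60 x 140 x 30 mm (x, y, z); origin: centre of its underside. It has two 13 mm holes, 20 mm deep, at y = +-42 mm, each with a spacer rod in it.
- fixture: Fixed aluminium fixture; origin on the bench under the nest's centre. Nest plate 150 x 200 mm (x, y), 15 mm high, with four locating pins 10 mm thick and 10 mm high, 76 mm out on the diagonals. At y = +183 mm a 20 mm square post, 182 mm high, carries the blue camera (42 mm wide, top 171 mm above the bench), which looks along -y at the space over the nest.
- lens (a point): Centre of the camera's lens: fixture y = +136 mm, 150 mm above the bench; axes as the fixture.
- housing: Bystander, leave alone: half white, half orange printed motor housing block, 50 x 60 x 50 mm; origin: centre of its underside.
- contactor: Bystander, leave alone: black contactor, 60 x 70 mm, 89 mm high with two copper studs; origin: centre of its underside.
- driver: Bystander, leave alone: screwdriver lying on the bench; origin: centre of its underside.
- terminal: Bystander, leave alone: blue terminal block, 16 x 45 x 20 mm; origin: centre of its underside.
- tape: Bystander, leave alone: yellow roll of tape lying flat, 90 mm across, 18 mm high; origin: centre of its underside.
- screw_cup: Bystander, leave alone: small white ceramic bowl, 70 mm across, 40 mm high; origin: centre of its underside.
- bracket: Bystander, leave alone: small steel angle bracket, 40 mm; origin: centre of its underside.
Mind the look-alikes: they are no part of the job. Leave any green look-alike of the dish alone.

How it is judged (in metres and radians):
On the way, in this order (a step that is already met when the one before it is completed fails the run):
1. both spacer rods stand fully home in the dish's sockets, let go, the dish still on its nest ((distance between spacer_a and seat_a below 0.007 m or distance between spacer_a and seat_b below 0.007 m) and (distance between spacer_b and seat_a below 0.007 m or distance between spacer_b and seat_b below 0.007 m) and contact force between the fingers and spacer_a below 0.1 N and contact force between the fingers and spacer_b below 0.1 N and z of dish in the frame of fixture below 0.022 m), for 0.2 s.
2. the dish is lifted clear of the nest (by 20 mm or more) before it has turned by more than about 40 degrees, rods in place ((distance between spacer_a and seat_a below 0.007 m or distance between spacer_a and seat_b below 0.007 m) and (distance between spacer_b and seat_a below 0.007 m or distance between spacer_b and seat_b below 0.007 m) and z of dish in the frame of fixture above 0.035 m and angle between the x axis of dish and the x axis of fixture, either way round below 0.7 rad and x of tab in the frame of fixture above 0.03 m), for 0.05 s.
At the end, for the whole second after the job is handed in: Dish held by the gripper, steady, clear of the fixture, within 35 mm of over the nest; tab aimed at the camera within 0.15 rad, its tip within 25 mm of lens height; level within 0.09 rad; ball within 15 mm of the middle; a rod home in each socket (lower end within 7 mm of the seat) ((distance between spacer_a and seat_a below 0.007 m or distance between spacer_a and seat_b below 0.007 m) and (distance between spacer_b and seat_a below 0.007 m or distance between spacer_b and seat_b below 0.007 m) and horizontal distance between ball_center and dish below 0.015 m and angle between the x axis of dish and the y axis of fixture, either way round below 0.15 rad and y of tab in the frame of fixture above 0.03 m and horizontal distance between dish and fixture below 0.035 m and height (world z) of tab between 0.125 and 0.175 m and angle between dish's own z axis and vertical below 0.09 rad and linear speed of dish below 0.03 m/s and angular speed of dish below 0.2 rad/s and contact force between the fingers and dish above 1 N and contact force between dish and fixture below 0.05 N); the arm keeps its last pose, push and grip.
It fails at once if the ball's centre gets out to the orange ring (26 mm from the dish's middle) (not (horizontal distance between ball_center and dish below 0.026 m)).
It fails at once if the dish is tipped by more than 0.2 rad (angle between dish's own z axis and vertical above 0.2 rad).
It fails at once if a bystander is moved by more than 20 mm (distance of any of housing, contactor, driver, terminal, tape, screw_cup, bracket from where it was at the start of the episode above 0.02 m).
It also fails if it takes over 72 s, if anything falls off the work surface, if the arm or the gripper's body presses on something with over 40 N, if the wrist force passes 120 N, or if a joint passes its speed limit or range.

ROBOT

A 6-joint arm with a two-finger parallel gripper is mounted at the origin on the work surface. World frame = base frame: x ahead of the robot, y to its left, z up, the work surface at z = 0. Lengths are in m, angles in degrees, forces in N, time in s.
With the tool pointing down it reaches from about 0.15 to 0.775 m from the base axis. Payload 6.1 kg.
Tool frame: the origin (TCP) lies between the finger pads; the fingertips stand nose_length ahead of it and the grasp point (between the pads) lies 11 mm behind it (nose_length is the distance from the TCP to the fingertips, in m); z points along the fingers, y is the direction in which the jaws open and shut (so a half turn about z gives the same grasp; the last joint's range is limited). The gripper opens to 85 mm and grips with 20 to 120 N. Pads are 22 mm wide; open, the fingers measure 114 mm over their backs; the gripper's body (76 mm by 85 mm) begins 54 mm behind the grasp point. The pads swing forward as they close: fully open they stand 13 mm farther back than shut.
Start: joints at [-71.792, 7.208, -2.269, 80.523, 0, 90], TCP at [0.164, -0.499, 0.239] pointing down, gripper open.
Joint ranges: [-155.77, 155.77], [-54.66, 111.73], [-72.52, 77.12], [-102.08, 115.82], [-83.92, 84.16], [-180, 180]. Speed limits (degrees/s): [136.94, 136.94, 172.46, 180, 180, 180].

INTERFACE

Orientations are given as [roll, pitch, yaw] about the fixed x, y, z axes, in that order (R = Rz(yaw) Ry(pitch) Rx(roll)).
In Python, from plant import state, read_camera, hand_in, nose_length gives the robot as it stands. The module is installed in compiled form; this text tells all that it offers.
- The arm moves only by the tool step_arm, never from a script. Its argument "targets" is a list that holds one entry, the list of rows, each a list of 7 numbers: the closure, from 0 (fully open) to 1 (shut), then the shift along the tool's x, y, z in m, then the turn, a rotation vector about the tool's x, y, z in units of 5 degrees (1.0 is 5 degrees). A call has 1 to 20 rows; each row shifts and turns the commanded pose from where the row before left it, along the tool's axes as they then stand; what a row does not reach is not made up. A row lasts 1/8 s, in which the tool goes at most 62.5 mm and 10.7 degrees, less where a joint would pass 70% of its speed; a pose out of reach is approached as far as the arm can. A call with a gripper value outside its range is refused whole. The fingers move at their own pace and stop on an object; "force" is the grip in N (left out, the last holds). Time passes only in rows, so rows that do not move let the fingers close. It gives the time, the measured TCP pose, the force and the opening at its end, in the units of the state.
- state(): the state, without advancing time (a new reading comes with each control period).
- read_camera(name): name is "side" or "top"; returns a dict with "image" (400x640x3 uint8, blue, green, red), "camera_matrix" (3x3 intrinsics, pixels), "world_from_camera" (4x4, takes a point from camera to world coordinates). Camera axes: x right, y down, z forward; pixel columns grow to the right and rows downward; lengths in m; the calibration is good to about 2 mm. A picture is of the moment at which its call begins. There is no depth.
- hand_in(): hands the job in, once; it reports no verdict.
The state is a dict: "time": time; "joints": joint angles; "joint_velocities": joint speeds; "effort": joint torques, N m; "ee_pos": TCP position; "eef_rot": TCP orientation; "wrist_force": force on the tool from outside, world axes, zero at the start; "torque": the same for the moment, N m; "opening": finger opening in m.
Only numpy, scipy, OpenCV 4.12 (cv2) and the standard library are available. Lean on these libraries where they do the work, as an engineer would, in place of code of your own. Each camera call takes 0.05 s, during which the arm holds its last target. There are 200 camera calls.

## Working session

There is one attempt and no reset: what is moved stays moved. The work goes in short steps, Python scripts to look and compute and a tool call to move; the robot and the scene stay as the last step left them, time stands still between calls to the robot, and variables do not carry over. Pictures are saved under pics/ and viewed, about 8 in all and at most 12, crops included, and the job is handed in when it is done.

Besides the shell and the picture viewer there is one more tool, called after ">>>" in YAML: its name, and indented under it one key for each argument. step_arm: Moves the arm, as the interface text tells. Its arguments: {"type":"object","properties":{"targets":{"type":"array","items":{"type":"array","items":{"type":"array","items":{"type":"number"}}}},"force":{"type":"number"}},"required":["targets"]}

```bash
mkdir -p pics
python3 - <<'E'
from plant import *
import cv2,numpy as np
print(nose_length if not callable(nose_length) else nose_length()); print(state())
for n in("top","side"):
    c=read_camera(n); cv2.imwrite(f"pics/{n}0.png",c["image"]); np.savez(f"{n}0.npz",**c)
    print(n,c["camera_matrix"].tolist(),np.round(c["world_from_camera"],4).tolist())
E
```

```text
0.008
{'time': 0.0, 'joints': array([-7.17931859e+01,  7.24012739e+00, -2.32794209e+00,  8.05222541e+01,
       -1.87893861e-04,  8.99985338e+01]), 'joint_velocities': array([ 0.02354637,  0.03491919,  0.0283056 ,  0.07190588, -0.06002408,
        0.03305922]), 'effort': array([ 3.27798094e-03, -4.35917115e+01,  3.52922201e+01,  1.72224938e-02,
        2.60117822e-04, -2.57417196e-05]), 'ee_pos': array([ 0.16391015, -0.49833883,  0.23852663]), 'eef_rot': array([-1.79909676e+02,  1.85582292e-04,  1.82082806e+01]), 'wrist_force': array([ 0.2573739 , -0.60836325, -0.71383421]), 'torque': array([0.06261416, 0.05133563, 0.00275154]), 'opening': 0.08520104108785431}
top [[371.4410151748533, 0.0, 316.79501726162266], [0.0, 371.4410151748533, 207.7056125537314], [0.0, 0.0, 1.0]] [[0.0218, -0.9942, 0.1058, 0.4056], [-0.9998, -0.0218, 0.0018, 0.0832], [0.0005, -0.1058, -0.9944, 1.345], [0.0, 0.0, 0.0, 1.0]]
side [[366.4425073114303, 0.0, 318.76246539253975], [0.0, 366.4425073114303, 204.0592523728057], [0.0, 0.0, 1.0]] [[1.0, -0.0002, 0.0045, 0.5096], [-0.0036, -0.6339, 0.7734, -0.7425], [0.0027, -0.7734, -0.6339, 0.7854], [0.0, 0.0, 0.0, 1.0]]
```

View pics/top0.png

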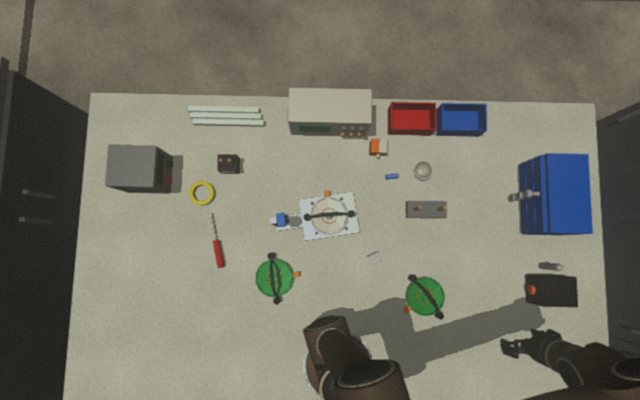

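View pics/side0.png

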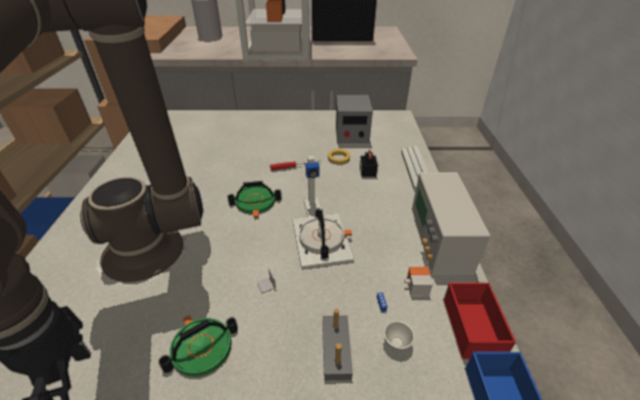

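```bash
cat > h.py <<'E'
import numpy as np,cv2
def load(n): 
    d=np.load(n+".npz"); return d["image"],d["camera_matrix"],d["world_from_camera"]
def ray(cam,uv):
    _,K,T=cam; d=T[:3,:3]@np.linalg.solve(K,[uv[0],uv[1],1.]); return T[:3,3],d
def plane(cam,uv,z):
    o,d=ray(cam,uv); return o+d*(z-o[2])/d[2]
def proj(cam,p):
    _,K,T=cam; q=T[:3,:3].T@(np.asarray(p)-T[:3,3]); q=K@q; return q[:2]/q[2]
def two(a,ua,b,ub):
    oa,da=ray(a,ua);ob,db=ray(b,ub); s=np.linalg.lstsq(np.c_[da,-db],ob-oa,rcond=None)[0]
    p,q=oa+da*s[0],ob+db*s[1]; return (p+q)/2,np.linalg.norm(p-q)
def blobs(img,lo,hi,roi,minA=4):
    x0,y0,x1,y1=roi; m=cv2.inRange(cv2.cvtColor(img[y0:y1,x0:x1],cv2.COLOR_BGR2HSV),lo,hi)
    n,_,s,c=cv2.connectedComponentsWithStats(m)
    return [(c[i]+[x0,y0],s[i]+[x0,y0,0,0,0]) for i in range(1,n) if s[i][4]>=minA]
E
python3 - <<'E'
from h import *
t,s=load("top0"),load("side0")
a=cv2.resize(t[0][175:250,260:460],None,fx=4,fy=4,interpolation=cv2.INTER_CUBIC)
b=cv2.resize(s[0][280:390,280:420],None,fx=2.6,fy=2.6,interpolation=cv2.INTER_CUBIC)
c=cv2.resize(s[0][150:275,280:370],None,fx=2.3,fy=2.3,interpolation=cv2.INTER_CUBIC)
o=np.zeros((600,800,3),np.uint8);o[:300]=a;o[300:300+b.shape[0],:b.shape[1]]=b;o[300:300+c.shape[0],400:400+c.shape[1]]=c
cv2.imwrite("pics/crop0.png",o)
for nm,cam,roi in(("top",t,(260,180,470,245)),("side",s,(285,150,365,390))):
    for lab,lo,hi in(("orange",(5,120,80),(22,255,255)),("blue",(100,120,50),(130,255,255)),("black",(0,0,0),(180,255,40))):
        for c,st in blobs(cam[0],lo,hi,roi): print(nm,lab,c.round(2),st)
E
```

```text
top orange [326.86 193.5 ] [325 191   5   6  28]
top orange [419.12 207.12] [418 206   3   3   8]
top orange [443.89 207.22] [442 206   4   3   9]
top blue [280.58 219.42] [277 214   8  12  84]
side orange [338.55 156.19] [328 150  22  14 186]
side orange [347.39 232.17] [344 230   8   6  36]
side orange [335.69 317.88] [334 309   4  19  49]
side orange [337.92 352.67] [336 344   5  19  66]
side blue [311.31 167.3 ] [306 163  12  14  97]
side black [363.02 165.84] [362 157   3  19  56]
side black [312.17 170.83] [310 170   6   4  12]
side black [322.05 235.19] [316 211  12  47 140]
```

View pics/crop0.png

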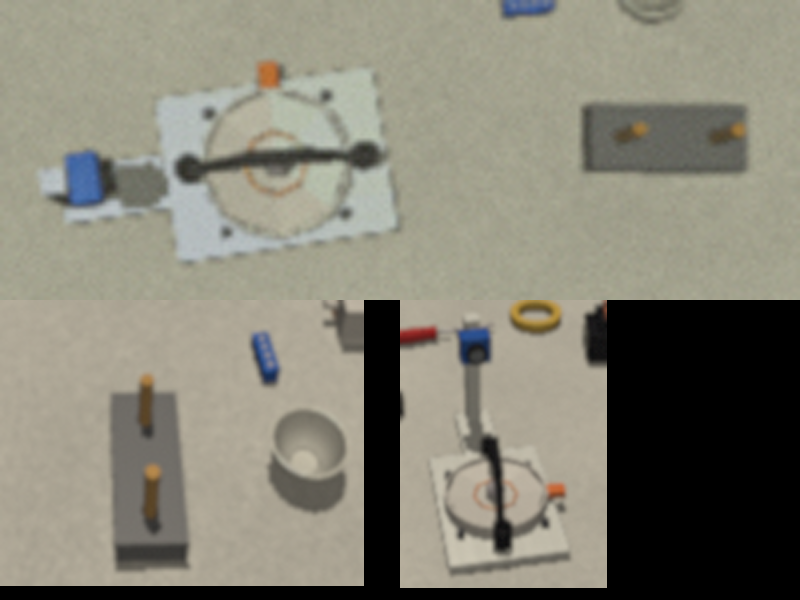

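The white dish is at about (329,215) in the top view, with its tab up (+x), in the nest beside the blue camera. The green look-alikes at (275,277) and (425,295) are not the one. The stock with its two rods (tops at (419,207) and (444,207)) is to the right.

Run:
```python
from h import *
t,s=load("top0"),load("side0")
def up(cam,roi,f=8):
    x0,y0,x1,y1=roi; return cv2.resize(cam[0][y0:y1,x0:x1],None,fx=f,fy=f,interpolation=cv2.INTER_CUBIC)
def back(p,roi,f=8): return (np.asarray(p)+.5)/f-.5+np.array(roi[:2])
# sockets, top: largest inscribed disk of dark blob around each
for roi in((300,209,315,225),(344,205,359,222)):
    g=cv2.cvtColor(up(t,roi),cv2.COLOR_BGR2GRAY); 
    for th in(90,110):
        m=(g<th).astype(np.uint8); d=cv2.distanceTransform(m,cv2.DIST_L2,5); j=np.argwhere(d>d.max()-1.5).mean(0)[::-1]
        p=back(j,roi); print("sock top",th,p.round(2),"r mm",d.max()/8*3.5,plane(t,p,.05).round(4))
# rods: tops top+side
for a,roi in(((419.1,207.1),(328,300,344,335)),((443.9,207.2),(330,338,346,370))): pass
hs=lambda im:cv2.inRange(cv2.cvtColor(im,cv2.COLOR_BGR2HSV),(5,110,70),(24,255,255))
for cam,n,roi in((t,"top",(408,200,428,214)),(t,"top",(433,200,452,214)),(s,"side",(328,305,344,336)),(s,"side",(330,338,346,372)),(t,"tab",(320,186,334,200)),(s,"tabs",(340,226,356,238))):
    m=hs(up(cam,roi)); c=max(cv2.findContours(m,0,1)[0],key=cv2.contourArea); (r)=cv2.minAreaRect(c)
    M=cv2.moments(c); print(n,"rect",back(r[0],roi).round(2),np.round(np.array(r[1])/8,2),"ang",round(r[2],1),"cen",back((M['m10']/M['m00'],M['m01']/M['m00']),roi).round(2),
     "topmost",back(c[c[:,0,1].argmin(),0],roi).round(2),"right",back(c[c[:,0,0].argmax(),0],roi).round(2))
# stock block outline (top)
roi=(400,195,452,224);g=cv2.cvtColor(up(t,roi),cv2.COLOR_BGR2GRAY)
m=(g<115).astype(np.uint8);c=max(cv2.findContours(m,0,1)[0],key=cv2.contourArea);r=cv2.minAreaRect(c);print("stock",back(r[0],roi),np.array(r[1])/8,r[2],plane(t,back(r[0],roi),.03))
for q in cv2.boxPoints(r): print(plane(t,back(q,roi),.03).round(4))
# nest plate
roi=(290,185,368,245);im=up(t,roi);print("plate px",im[200:210,200:210].mean((0,1)),"bench",im[5:30,500:].mean((0,1)), "pins?")
```

```text
sock top 90 [307.   216.91] r mm 10.403005 [0.5102 0.1191 0.05  ]
sock top 110 [307.05 216.94] r mm 11.373642 [0.5101 0.1189 0.05  ]
sock top 90 [350.65 213.38] r mm 10.223936 [ 0.526  -0.0334  0.05  ]
sock top 110 [350.66 213.39] r mm 11.447579 [ 0.5259 -0.0334  0.05  ]
top rect [419.14 207.11] [2.87 3.96] ang 51.3 cen [419.12 207.06] topmost [419.31 205.44] right [421.06 206.81]
top rect [443.56 207.19] [3.25 3.75] ang 90.0 cen [443.73 207.28] topmost [443.94 205.56] right [445.44 207.81]
side rect [335.82 318.25] [ 3.9  19.14] ang 1.4 cen [335.7  317.96] topmost [336.19 308.69] right [337.94 311.44]
side rect [338.19 353.19] [ 5.26 20.02] ang 1.0 cen [337.88 352.5 ] topmost [337.81 343.19] right [340.94 346.44]
tab rect [326.75 193.19] [6.25 5.12] ang 90.0 cen [326.71 193.2 ] topmost [326.19 190.06] right [329.31 193.94]
tabs rect [347.45 232.18] [5.87 7.51] ang 81.6 cen [347.39 232.2 ] topmost [346.06 229.44] right [351.19 232.81]
stock [425.49933243 209.35441494] [40.9329071  16.95267487] 0.2301023006439209 [ 0.5480455  -0.30131286  0.03      ]
[ 0.5165 -0.2283  0.03  ]
[ 0.5772 -0.2287  0.03  ]
[ 0.5798 -0.3747  0.03  ]
[ 0.5191 -0.3736  0.03  ]
plate px [153.07 171.22 173.07] bench [141.61258065 161.39935484 162.5583871 ] pins?
```

Run:
```python
from h import *
t,s=load("top0"),load("side0")
def up(cam,roi,f=8):
    x0,y0,x1,y1=roi; return cv2.resize(cam[0][y0:y1,x0:x1],None,fx=f,fy=f,interpolation=cv2.INTER_CUBIC)
def back(p,roi,f=8): return (np.asarray(p)+.5)/f-.5+np.array(roi[:2])
for a,rt,rs in(("R1",(412,200,426,214),(328,303,344,335)),("R2",(437,200,451,214),(330,338,346,370))):
    o=[]
    for cam,roi in((t,rt),(s,rs)):
        h=cv2.cvtColor(up(cam,roi),cv2.COLOR_BGR2HSV); w=((h[...,0]>5)&(h[...,0]<25)&(h[...,1]>100))*h[...,2].astype(float)
        m=(w>0.8*w.max()).astype(np.uint8); c=max(cv2.findContours(m,0,1)[0],key=cv2.contourArea); M=cv2.moments(c)
        p=back((M['m10']/M['m00'],M['m01']/M['m00']),roi); o.append(p); print(a,p.round(2),cv2.boundingRect(c),plane(cam,p,.09).round(4))
    print(two(t,o[0],s,o[1]))
print("tab cen",plane(t,(326.73,193.2),.028),plane(s,(347.4,232.2),.025))
# rim ellipse & ring
roi=(300,190,360,245);im=up(t,roi);h=cv2.cvtColor(im,cv2.COLOR_BGR2HSV)
m=cv2.inRange(h,(3,70,60),(22,255,255));m[:150]=0
p=np.argwhere(m>0)[:,::-1].astype(np.float32);(c,ax,an)=cv2.fitEllipse(p[cv2.convexHull(p.astype(np.int32),returnPoints=False).ravel()]);print("ring",back(c,roi),np.array(ax)/8*3.5,plane(t,back(c,roi),.027))
print(h[280,300],h[400,300],h[90,460],h[400,60])
A,B=np.array([.5101,.119]),np.array([.5259,-.0334])
for q in((A,.05),(B,.05)): print("side px of sock",proj(s,[*q[0],.05]))
print("handle px",proj(s,[.518,.0428,.089]),proj(t,[.518,.0428,.089]))
g=cv2.cvtColor(s[0],cv2.COLOR_BGR2GRAY)
roi=(305,205,340,265);gs=cv2.cvtColor(up(s,roi),cv2.COLOR_BGR2GRAY);
im=up(s,(295,200,360,268),8);cv2.imwrite("pics/side_dish.png",im)
```

```text
R1 [419.59 206.71] (51, 46, 27, 23) [ 0.5501 -0.2637  0.09  ]
R1 [336.07 310.39] (51, 48, 35, 29) [ 0.5514 -0.265   0.09  ]
(array([ 0.55091957, -0.26412981,  0.08855945]), np.float64(0.001227077329798746))
R2 [444.22 206.95] (49, 47, 24, 25) [ 0.5512 -0.3475  0.09  ]
R2 [338.33 345.48] (48, 44, 45, 41) [ 0.5527 -0.3483  0.09  ]
(array([ 0.55201798, -0.34778781,  0.08901822]), np.float64(0.0014938593797488348))
tab cen [0.5986874  0.05118885 0.028     ] [0.60024608 0.05221728 0.025     ]
ring [327.82007408 215.81816292] [50.26546288 56.08131695] [0.51761795 0.04573922 0.027     ]
[ 29  30 179] [ 27  31 164] [ 25  30 161] [ 79  13 154]
side px of sock [317.27737813 211.37097403]
side px of sock [323.0121305 247.1110125]
handle px [320.05299925 218.29263633] [329.23637537 214.18946028]
```

View pics/side_dish.png

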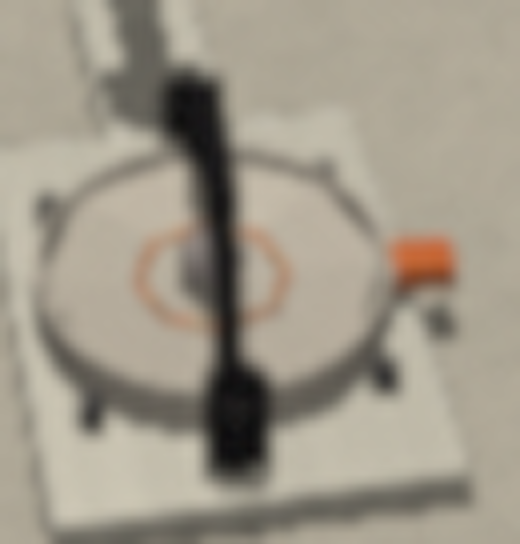

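>>> step_arm:
  targets:
    - [[0,0.036,-0.0085,0,0,0,0],[0,0.036,-0.0085,0,0,0,0],[0,0.036,-0.0085,0,0,0,0],[0,0.036,-0.0085,0,0,0,0],[0,0.036,-0.0085,0,0,0,0],[0,0.036,-0.0085,0,0,0,0],[0,0.036,-0.0085,0,0,0,0],[0,0.036,-0.0085,0,0,0,0],[0,0.036,-0.0085,0,0,0,0],[0,0.036,-0.0085,0,0,0,0],[0,0.036,-0.0085,0,0,0,0],[0,0.036,-0.0085,0,0,0,0],[0,0,0,0,0,0,-1.9],[0,0,0,0,0,0,-1.9],[0,0,0,0,0,0,-1.9],[0,0,0,0,0,0,-1.9],[0,0,0,0,0,0,-1.9],[0,0,0,0,0,0,-1.9],[0,0,0,0,0,0,-1.9],[0,0,0,0,0,0,-1.9]]
  force: 20

```text
time: 2.6
ee_pos: [0.5423, -0.2667, 0.2387]
eef_rot: [-179.9, -0.0, 94.5]
wrist_force: [0.1, -0.7, 0.4]
opening: 0.0853
```

```bash
python3 -c "
from plant import *
s=state();print(s['joints'].round(2),s['ee_pos'].round(4),s['eef_rot'].round(2),s['wrist_force'])"
```

```text
[-26.19  16.06   8.58  82.58  -0.    59.29] [ 0.5423 -0.2667  0.2387] [-1.7994e+02 -3.0000e-02  9.4520e+01] [ 0.06455824 -0.73380996  0.41223135]
```

>>> step_arm:
  targets:
    - [[0,0.002,0.009,0.03,0,0,0],[0,0,0,0.03,0,0,0],[0,0,0,0.03,0,0,0],[0,0,0,0.03,0,0,0],[0,0,0,0.026,0,0,0],[0,0,0,0.016,0,0,0],[0,0,0,0.01,0,0,0],[0.3,0,0,0,0,0,0],[0.5,0,0,0,0,0,0],[0.6,0,0,0,0,0,0],[0.7,0,0,0,0,0,0]]
  force: 20

```text
time: 3.98
ee_pos: [0.5517, -0.2643, 0.0679]
eef_rot: [179.9, 0.0, 94.2]
wrist_force: [-0.2, -0.3, 0.1]
opening: 0.0255
```

```bash
cat > look.py <<'E'
import sys
from plant import *
from h import *
tag=sys.argv[1]
for n in("top","side"): np.savez(n+tag+".npz",**read_camera(n))
t,s=load("top"+tag),load("side"+tag)
def crop(c,r,w,h): x0,y0,x1,y1=r; return cv2.resize(c[0][y0:y1,x0:x1],(w,h),interpolation=cv2.INTER_CUBIC)
r=[int(v) for v in sys.argv[2:]]
cv2.imwrite("pics/v"+tag+".png",np.hstack([crop(t,r[:4],400,400),crop(s,r[4:],400,400)]))
E
python3 look.py 1 395 170 455 230 305 280 365 340
```

```text
(no output)
```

View pics/v1.png

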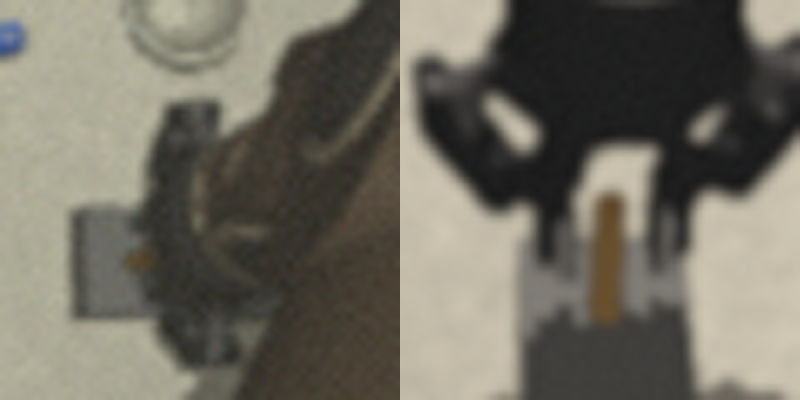

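The pads straddle the rod, which is centred between them (side view rod u≈610 in the crop, finger gap 575–650). Closing.

>>> step_arm:
  targets:
    - [[0.8,0,0,0,0,0,0],[0.9,0,0,0,0,0,0],[1,0,0,0,0,0,0],[1,0,0,0,0,0,0]]
  force: 25

```text
time: 4.58
ee_pos: [0.5514, -0.2642, 0.0674]
eef_rot: [180.0, 0.0, 94.2]
wrist_force: [-0.7, 0.3, 2.2]
opening: 0.011
```

>>> step_arm:
  targets:
    - [[1,0,0,-0.01,0,0,0],[1,0,0,-0.02,0,0,0],[1,0,0,-0.035,0,0,0],[1,0,0,-0.035,0,0,0],[1,0,0,-0.03,0,0,0],[1,0.016,-0.001,0,0,0,0],[1,0.032,-0.001,0,0,0,0],[1,0.04,-0.001,0,0,0,0],[1,0.04,-0.001,0,0,0,0],[1,0.04,-0.001,0,0,0,0],[1,0.04,-0.001,0,0,0,0],[1,0.04,-0.001,0,0,0,0],[1,0.04,-0.001,0,0,0,0],[1,0.04,-0.001,0,0,0,0],[1,0.032,-0.001,0,0,0,0],[1,0.02,-0.001,0.01,0,0,0],[1,0.006,-0.001,0.02,0,0,0],[1,0,0,0.025,0,0,0],[1,0,0,0.018,0,0,0],[1,0,0,0,0,0,0]]
  force: 40

```text
time: 7.08
ee_pos: [0.509, 0.12, 0.1222]
eef_rot: [-179.8, 0.0, 94.2]
wrist_force: [-0.5, -0.7, -0.9]
opening: 0.0104
```

```bash
python3 look.py 2 285 190 345 250 290 190 340 240
python3 - <<'E'
from plant import state
from h import *
p=state()['ee_pos'];print(p)
s=load("side2")
for z in(.0574,.0574-.02,): print(proj(s,p-[0,0,z]))
b=p-[0,0,.0574]; print("rod bottom expected in crop",(proj(s,b)-[290,190]+.5)*8,"rod top",(proj(s,b+[0,0,.08])-[290,190]+.5)*8)
print("mouth A est in crop",(proj(s,[.5112,.1205,.05])-[290,190]+.5)*8,"px per 10mm x,y,z",[((proj(s,b+d)-proj(s,b))*8).round(1).tolist() for d in .01*np.eye(3)])
E
```

```text
[0.51063481 0.12012015 0.1243492 ]
[317.45245398 206.92436232]
[317.45526396 201.85009819]
rod bottom expected in crop [223.61963184 139.39489856] rod top [223.71274214 -28.74381606]
mouth A est in crop [225.06175933 172.44788732] px per 10mm x,y,z [[26.1, -0.0], [-0.0, -16.6], [0.0, -20.2]]
```

View pics/v2.png

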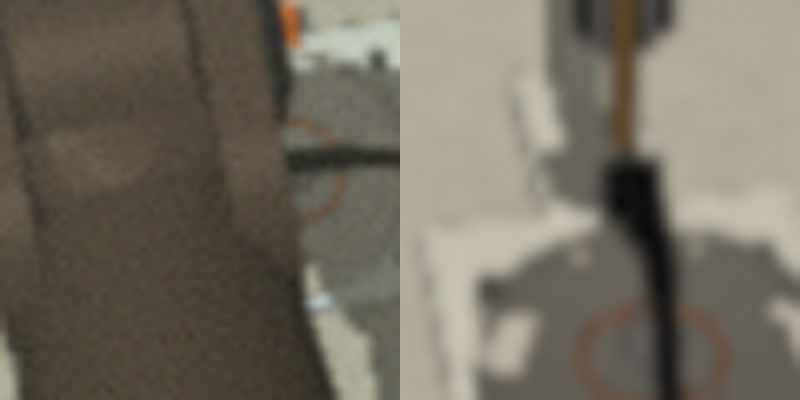

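```bash
cat > meas.py <<'E'
import sys
from h import *
def prof(img,u0,u1,v0,v1,axis):
    g=cv2.cvtColor(img,cv2.COLOR_BGR2GRAY).astype(float)[v0:v1+1,u0:u1+1]
    return g.mean(axis)
if __name__=="__main__":
    for tag in sys.argv[1].split(","):
        s=load("side"+tag); g=cv2.cvtColor(s[0],cv2.COLOR_BGR2GRAY)
        u0,v0,u1,v1=map(int,sys.argv[2:6]); print(tag,"cols",u0,"..",u1)
        for v in range(v0,v1+1): print(v,g[v,u0:u1+1])
E
python3 meas.py 0,2 310 198 328 220; python3 -c "
from plant import *
s=state();print(s['ee_pos'],s['time'])"
```

```text
0 cols 310 .. 328
198 [101 103 104 105 122 156 177 180 172 166 166 167 167 168 169 169 169 167
 167]
199 [102 104 104 104 123 161 181 182 174 168 166 168 168 169 170 170 170 169
 168]
200 [104 104 104 104 126 163 183 185 179 170 166 169 168 171 171 170 170 170
 168]
201 [109 103 103 104 125 161 183 187 181 170 164 166 169 170 169 169 169 169
 167]
202 [109 101 100 101 122 157 181 187 182 169 165 166 168 167 167 166 167 167
 167]
203 [108  99  98  98 112 144 173 185 184 178 169 166 168 166 165 165 166 167
 167]
204 [113  99  98  97 103 129 165 184 187 182 170 165 166 166 165 166 167 167
 167]
205 [125 103  98  98 100 123 162 183 188 184 171 164 165 165 166 166 167 167
 168]
206 [139 107  98  97  99 121 157 178 182 179 173 167 166 167 166 166 166 167
 166]
207 [139 108  99  98  99 112 139 153 156 161 168 168 166 167 166 167 167 166
 166]
208 [126 105  99  99  99 101 108 111 111 124 146 153 156 163 167 168 168 166
 166]
209 [107 101  99  99  96  88  80  73  70  85 108 119 136 156 167 169 168 167
 167]
210 [ 99  98  99  98  92  74  54  44  40  49  63  77 112 148 167 169 167 166
 166]
211
[... 2094 characters left out ...]
[103 102 101  98  84  59  33  19  16  17  14  33  87 142 167 172 172 171
 171]
214 [119 108 102  98  83  58  31  16  18  18  15  29  80 133 165 175 179 180
 180]
215 [152 135 120 111  95  66  35  13  16  15  17  24  68 122 163 181 186 188
 189]
216 [181 167 155 146 125  85  47  25  23  19  15  23  57 114 162 183 187 189
 190]
217 [193 187 180 170 143 100  65  45  32  19  15  20  50 103 153 176 181 180
 181]
218 [188 182 172 157 134 104  81  64  42  23  14  15  39  85 132 153 159 162
 159]
219 [166 158 145 126 112 101  94  77  55  32  18  15  26  62 101 122 134 135
 128]
220 [131 129 123 110 102 100  98  88  71  51  30  18  20  47  80 105 122 123
 111]
[0.51063481 0.12012015 0.1243492 ] 7.175
```

>>> step_arm:
  targets:
    - [[1,0,0.003,0,0,0,0],[1,0,0,0.007,0,0,0],[1,0,0,0.005,0,0,0],[1,0,0,0.004,0,0,0],[1,0,0,0.003,0,0,0],[1,0,0,0.003,0,0,0],[1,0,0,0,0,0,0],[1,0,0,0,0,0,0]]
  force: 25

```text
time: 8.18
ee_pos: [0.5142, 0.1202, 0.1024]
eef_rot: [180.0, -0.0, 94.2]
wrist_force: [-0.0, -0.1, -0.6]
opening: 0.0107
```

```bash
python3 -c "
from plant import *
s=state();print(s['ee_pos'],s['time'],s['wrist_force'],s['torque'])"
```

```text
[0.51416205 0.12017172 0.10241907] 8.175 [-0.0371542  -0.0966039  -0.56453705] [ 0.02052055 -0.01428271 -0.02389835]
```

>>> step_arm:
  targets:
    - [[1,0,0,0.005,0,0,0],[1,0,0,0.005,0,0,0],[1,0,0,0.005,0,0,0],[1,0,0,0.004,0,0,0],[1,0,0,0.003,0,0,0],[1,0,0,0,0,0,0],[1,0,0,0,0,0,0]]

```text
time: 9.05
ee_pos: [0.5142, 0.1202, 0.0804]
eef_rot: [180.0, -0.0, 94.2]
wrist_force: [-0.3, 0.8, -0.5]
opening: 0.0105
```

>>> step_arm:
  targets:
    - [[1,0,0,0.002,0,0,0],[0.9,0,0,0,0,0,0],[0.75,0,0,0,0,0,0],[0.6,0,0,0,0,0,0],[0.5,0,0,0,0,0,0],[0.5,0,0,-0.01,0,0,0],[0.5,0,0,-0.03,0,0,0],[0.4,0,0,-0.04,0,0,0],[0.2,0,0,-0.04,0,0,0],[0,0,0,0,0,0,0]]

```text
time: 10.3
ee_pos: [0.5159, 0.1205, 0.2026]
eef_rot: [179.6, -0.1, 94.2]
wrist_force: [0.1, 0.1, -0.3]
opening: 0.0839
```

>>> step_arm:
  targets:
    - [[0,-0.02,0.001,0,0,0,0],[0,-0.042,0.001,0,0,0,0],[0,-0.05,0.001,0,0,0,0],[0,-0.05,0.001,0,0,0,0],[0,-0.05,0,0,0,0,0],[0,-0.05,0,0,0,0,0],[0,-0.05,0,0,0,0,0],[0,-0.05,0,0,0,0,0],[0,-0.05,0,0,0,0,0],[0,-0.04,0,0,0,0,0],[0,-0.018,0,0,0,0,0],[0,0,0,0,0,0,0]]

```text
time: 11.8
ee_pos: [0.5523, -0.3487, 0.1975]
eef_rot: [-179.9, -0.1, 94.1]
wrist_force: [0.8, 0.5, -0.1]
opening: 0.085
```

```bash
python3 look.py 3 295 180 355 240 295 190 355 250
```

```text
(no output)
```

View pics/v3.png

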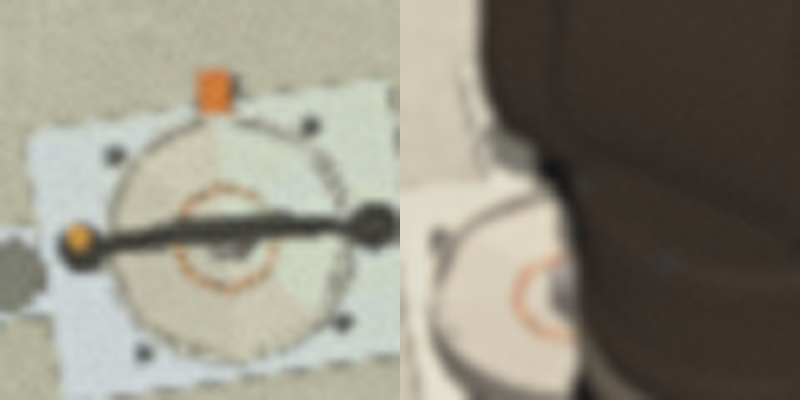

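The first rod stands in socket A (rod top at (78,240) in the top crop, inside the black tube). The ball is still in the middle. Now the second rod.

>>> step_arm:
  targets:
    - [[0,0,0,0.03,0,0,0],[0,0,0,0.035,0,0,0],[0,0,0,0.03,0,0,0],[0,0,0,0.02,0,0,0],[0.2,0,0,0.011,0,0,0],[0.4,0,0,0.004,0,0,0],[0.6,0,0,0,0,0,0],[0.7,0,0,0,0,0,0],[0.8,0,0,0,0,0,0],[0.9,0,0,0,0,0,0],[1,0,0,0,0,0,0],[1,0,0,0,0,0,0]]
  force: 25

```text
time: 13.4
ee_pos: [0.5527, -0.3486, 0.0688]
eef_rot: [180.0, 0.0, 94.2]
wrist_force: [-0.9, -0.7, 4.9]
opening: 0.0111
```

>>> step_arm:
  targets:
    - [[1,0,0,-0.01,0,0,0],[1,0,0,-0.02,0,0,0],[1,0,0,-0.035,0,0,0],[1,0,0,-0.035,0,0,0],[1,0,0,-0.03,0,0,0],[1,0.016,-0.0007,0,0,0,0],[1,0.035,0,0,0,0,0],[1,0.04,0,0,0,0,0],[1,0.04,0,0,0,0,0],[1,0.04,0,0,0,0,0],[1,0.04,0,0,0,0,0],[1,0.04,0,0,0,0,0],[1,0.035,0,0,0,0,0],[1,0.02,0,0.01,0,0,0],[1,0.0085,0,0.02,0,0,0],[1,0,0,0.025,0,0,0],[1,0,0,0.02,0,0,0],[1,0,0,0,0,0,0],[1,0,0,0,0,0,0]]
  force: 40

```text
time: 15.78
ee_pos: [0.5287, -0.0348, 0.1234]
eef_rot: [-180.0, 0.0, 94.2]
wrist_force: [0.2, -0.8, -0.0]
opening: 0.0104
```

```bash
python3 look.py 4 305 180 365 240 300 220 350 270
python3 - <<'E'
from plant import state
from h import *
p=state()['ee_pos'];print(p)
s=load("side4"); b=p-[0,0,.0588]
f=lambda q:((proj(s,q)-[300,220]+.5)*8).round(1)
print("rod bottom",b,f(b),"mouth est",f([.529,-.035,.05]))
print("px/10mm",[(f(b+d)-f(b)).tolist() for d in .01*np.eye(3)])
E
python3 meas.py 4 314 238 334 256
```

```text
[ 0.52925532 -0.03482682  0.12409689]
rod bottom [ 0.52925532 -0.03482682  0.06529689] [198.4 192.7] mouth est [197.1 224.2]
px/10mm [[29.19999999999999, 0.0], [-0.4000000000000057, -20.799999999999983], [0.4000000000000057, -20.69999999999999]]
4 cols 314 .. 334
238 [156 159 172 177 171 154 124  87  62  64  73  77 103 141 155 158 170 181
 184 184 185]
239 [165 157 162 167 171 164 142 103  68  66  74  76 101 140 160 166 175 182
 184 184 184]
240 [176 168 165 166 166 165 147 110  72  65  74  78 106 151 175 178 181 183
 184 183 184]
241 [181 178 176 175 173 170 155 117  76  66  73  78 109 156 179 183 183 182
 183 183 182]
242 [182 182 181 181 180 179 166 128  80  66  72  78 109 157 181 184 183 183
 182 183 183]
243 [181 181 182 181 183 183 172 132  82  64  71  80 113 159 180 184 182 182
 182 183 183]
244 [182 181 182 182 183 183 171 129  79  59  64  77 113 155 179 183 183 183
 184 183 181]
245 [182 181 182 182 183 180 161 119  69  46  49  64  96 137 167 180 184 182
 181 178 168]
246 [180 180 183 184 184 175 146  99  53  30  32  41  63 100 142 171 178 174
 167 158 142]
247 [167 174 178 
[... 192 characters left out ...]
3  92  48  24  20  20  18  19  29  61  94 105 104
 101  99  98]
250 [103 104 104 107 110 104  76  39  21  19  17  19  19  30  58  88 101 101
 100 101 104]
251 [103 103 102 104 105  98  73  40  21  19  21  20  18  27  57  88 100 105
 113 119 130]
252 [117 111 105 106 107 100  73  38  18  18  19  21  19  29  66 101 118 127
 146 158 168]
253 [154 137 124 123 124 117  86  46  22  17  21  19  20  36  86 134 156 165
 179 189 193]
254 [186 174 164 162 166 155 115  61  24  18  23  18  17  42 102 159 185 190
 194 199 201]
255 [200 196 192 194 197 185 137  73  26  18  19  16  16  44 106 167 194 197
 197 197 200]
256 [201 201 201 204 206 192 143  76  28  15  20  16  18  46 108 169 194 197
 196 197 199]
```

View pics/v4.png

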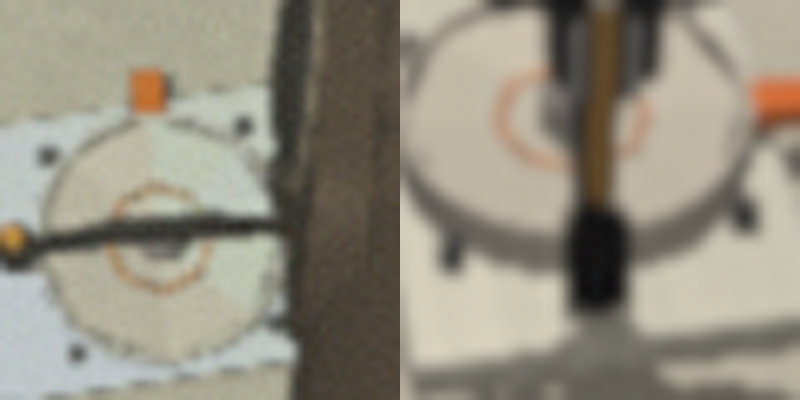

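>>> step_arm:
  targets:
    - [[1,0,0,0.006,0,0,0],[1,0,0,0.005,0,0,0],[1,0,0,0.004,0,0,0],[1,0,0,0.003,0,0,0],[1,0,0,0.002,0,0,0],[1,0,0,0,0,0,0],[1,0,0,0,0,0,0]]
  force: 25

```text
time: 16.75
ee_pos: [0.5289, -0.0347, 0.1034]
eef_rot: [180.0, 0.0, 94.2]
wrist_force: [0.5, 0.8, -0.1]
opening: 0.011
```

>>> step_arm:
  targets:
    - [[1,0,0,0.005,0,0,0],[1,0,0,0.005,0,0,0],[1,0,0,0.005,0,0,0],[1,0,0,0.004,0,0,0],[1,0,0,0.003,0,0,0],[1,0,0,0.002,0,0,0],[1,0,0,0,0,0,0]]

```text
time: 17.62
ee_pos: [0.5288, -0.0347, 0.0792]
eef_rot: [-180.0, -0.0, 94.2]
wrist_force: [-0.2, -0.7, -1.0]
opening: 0.0105
```

>>> step_arm:
  targets:
    - [[0.9,0,0,0,0,0,0],[0.75,0,0,0,0,0,0],[0.6,0,0,0,0,0,0],[0.5,0,0,0,0,0,0],[0.5,0,0,-0.01,0,0,0],[0.5,0,0,-0.03,0,0,0],[0.4,0,0,-0.04,0,0,0],[0.2,0,0,-0.04,0,0,0],[0,-0.02,0,0,0,0,0],[0,-0.04,0,0,0,0,0],[0,-0.04,0,0,0,0,0],[0,-0.04,0,0,0,0,0],[0,-0.04,0,0,0,0,0],[0,-0.02,0,0,0,0,0],[0,0,0,0,0,0,0],[0,0,0,0,0,0,0]]

```text
time: 19.62
ee_pos: [0.5433, -0.2335, 0.1991]
eef_rot: [-180.0, -0.0, 94.2]
wrist_force: [-0.1, -0.2, -0.2]
opening: 0.0855
```

```bash
python3 look.py 5 295 180 365 250 295 190 355 250
python3 - <<'E'
from plant import state
from h import *
t,s=load("top5"),load("side5")
def up(cam,roi,f=8):
    x0,y0,x1,y1=roi; return cv2.resize(cam[0][y0:y1,x0:x1],None,fx=f,fy=f,interpolation=cv2.INTER_CUBIC)
def back(p,roi,f=8): return (np.asarray(p)+.5)/f-.5+np.array(roi[:2])
P=[]
for roi,q in(((300,208,316,224),[.5142,.1202,.1]),((343,204,359,220),[.5288,-.0347,.1])):
    h=cv2.cvtColor(up(t,roi),cv2.COLOR_BGR2HSV); w=((h[...,0]>5)&(h[...,0]<25)&(h[...,1]>100))*h[...,2].astype(float)
    m=(w>0.7*w.max()).astype(np.uint8); c=max(cv2.findContours(m,0,1)[0],key=cv2.contourArea); M=cv2.moments(c)
    p=back((M['m10']/M['m00'],M['m01']/M['m00']),roi); P.append(p); print(p.round(2),cv2.boundingRect(c)[2:],plane(t,p,.1).round(4),"exp",proj(t,q).round(2))
# handle bar centreline in top: darkest column centroid
g=cv2.cvtColor(t[0],cv2.COLOR_BGR2GRAY).astype(float)
for u in range(318,340,3):
    col=g[208:221,u]; bg=np.median(col); w=np.clip(bg-25-col,0,None); v=(w*np.arange(208,221)).sum()/w.sum(); print(u,round(v,2),plane(t,(u,v),.096).round(4))
print(state()['ee_pos'],state()['eef_rot'])
E
```

```text
[306.3 215.1] (28, 26) [0.5122 0.1202 0.1   ] exp [306.32 214.52]
[352.   211.83] (26, 24) [ 0.5267 -0.0333  0.1   ] exp [352.42 211.21]
318 215.25 [0.513  0.0809 0.096 ]
321 214.52 [0.5156 0.0708 0.096 ]
324 214.41 [0.5162 0.0607 0.096 ]
327 214.32 [0.5168 0.0506 0.096 ]
330 214.31 [0.517  0.0404 0.096 ]
333 213.86 [0.5188 0.0303 0.096 ]
336 213.48 [0.5203 0.0202 0.096 ]
339 213.51 [0.5204 0.0101 0.096 ]
[ 0.54344394 -0.2331143   0.19940322] [ 1.79998909e+02 -1.44480646e-02  9.42856682e+01]
```

View pics/v5.png

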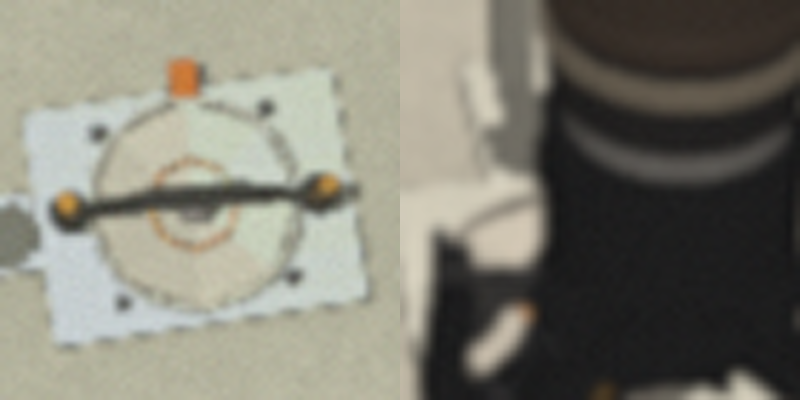

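Both rods stand in their sockets, with the ball in the middle. The pins at (311.7,202.8), (341,198.2), (345.8,228) and (316.2,232.5) give a fixture yaw of about 10°. The dish yaw is about 5.5°. Now over to the handle.

>>> step_arm:
  targets:
    - [[0,0.02,-0.0026,0,0,0,0],[0,0.04,0,0,0,0,0],[0,0.045,0,0,0,0,0],[0,0.045,0,0,0,0,0],[0,0.045,0,0,0,0,0],[0,0.045,0,0,0,0,0],[0,0.027,0,0,0,0,0],[0,0.01,0,0,0,0,-0.24],[0,0,0,0.02,0,0,0],[0,0,0,0.03,0,0,0],[0,0,0,0.03,0,0,0],[0,0,0,0.02,0,0,0],[0,0,0,0.012,0,0,0],[0.2,0,0,0.006,0,0,0],[0.4,0,0,0.002,0,0,0],[0.55,0,0,0,0,0,0],[0.65,0,0,0,0,0,0],[0.7,0,0,0,0,0,0],[0.72,0,0,0,0,0,0],[0.72,0,0,0,0,0,0]]
  force: 20

```text
time: 22.22
ee_pos: [0.5205, 0.0419, 0.0794]
eef_rot: [180.0, -0.0, 95.4]
wrist_force: [0.4, 0.2, -0.3]
opening: 0.0241
```

```bash
python3 look.py 6 295 180 365 250 295 190 355 250
python3 - <<'E'
from plant import state
from h import *
S=state();p=S['ee_pos'];print(p,S['eef_rot'],S['opening'],S['wrist_force'])
s=load("side6");print(((proj(s,p+[0,0,.011])-[295,190]+.5)*400/60).round())
t=load("top6")
print("fixture centre",plane(t,(328.7,215.4),.025),"blue cam",plane(t,(280.58,219.42),.17))
E
```

```text
[0.52054994 0.04190803 0.07932997] [1.79996100e+02 3.27407688e-04 9.54090055e+01] 0.023998393018702498 [ 0.12380031 -0.86785177  0.07487906]
[176. 191.]
fixture centre [0.51935238 0.04257324 0.025     ] blue cam [0.49073451 0.19932748 0.17      ]
```

View pics/v6.png

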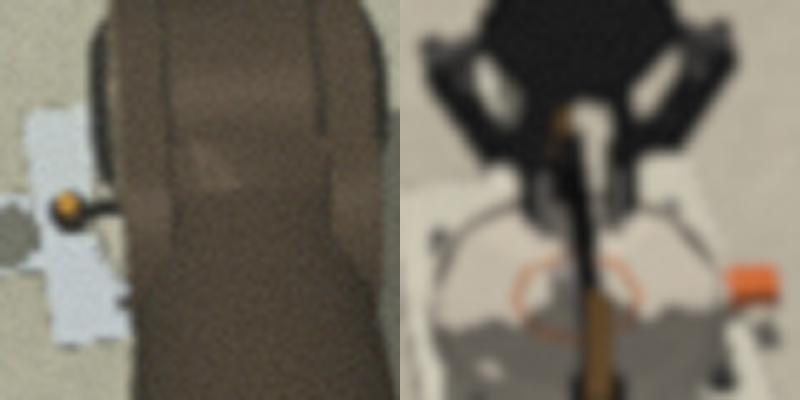

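The bar is centred between the pads (side crop: gap about 555–607, bar about 577). I'll close gently.

>>> step_arm:
  targets:
    - [[0.75,0,0,0,0,0,0],[0.78,0,0,0,0,0,0],[0.81,0,0,0,0,0,0],[0.83,0,0,0,0,0,0],[0.85,0,0,0,0,0,0],[0.87,0,0,0,0,0,0],[0.89,0,0,0,0,0,0],[0.92,0,0,0,0,0,0],[1,0,0,0,0,0,0],[1,0,0,0,0,0,0]]
  force: 20

```text
time: 23.58
ee_pos: [0.5206, 0.0419, 0.0793]
eef_rot: [180.0, -0.0, 95.4]
wrist_force: [0.7, 0.3, 0.0]
opening: 0.0117
```

>>> step_arm:
  targets:
    - [[1,0,0,0,0,0,0],[1,0,0,0,0,0,0],[1,0,0,0,0,0,0],[1,0,0,0,0,0,0]]
  force: 60

```text
time: 24.08
ee_pos: [0.5207, 0.0419, 0.0795]
eef_rot: [180.0, 0.0, 95.4]
wrist_force: [0.4, 0.2, 2.0]
opening: 0.0109
```

>>> step_arm:
  targets:
    - [[1,0,0,-0.001,0,0,0],[1,0,0,-0.002,0,0,0],[1,0,0,-0.003,0,0,0],[1,0,0,-0.005,0,0,0],[1,0,0,-0.006,0,0,0],[1,0,0,-0.006,0,0,0],[1,0,0,-0.006,0,0,0],[1,0,0,-0.006,0,0,0],[1,0,0,-0.006,0,0,0],[1,0,0,-0.004,0,0,0],[1,0,0,-0.002,0,0,0],[1,0,0,-0.001,0,0,0],[1,0,0,0,0,0,0]]

```text
time: 25.7
ee_pos: [0.5205, 0.0419, 0.1272]
eef_rot: [-180.0, -0.0, 95.4]
wrist_force: [-0.1, 0.7, -4.4]
opening: 0.0105
```

```bash
python3 look.py 7 295 180 365 250 285 160 385 260
```

```text
(no output)
```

View pics/v7.png

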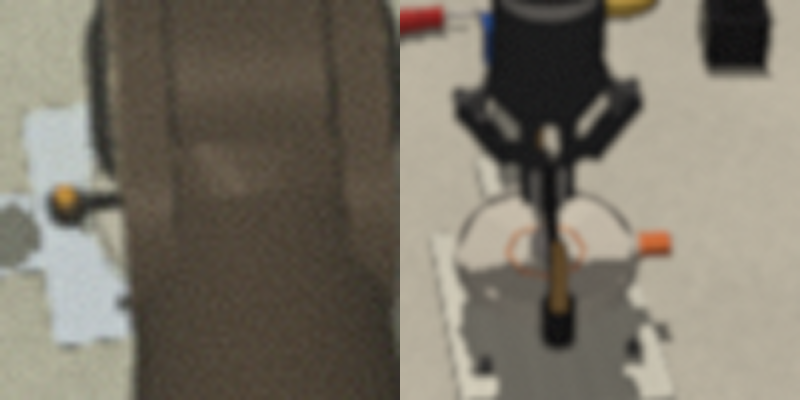

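Lifted about 48 mm. The dish hangs level, with the ball inside the ring, both rods in and the tab still at +x. Next: the rest of the lift, then the turn.

>>> step_arm:
  targets:
    - [[1,0,0,-0.001,0,0,0],[1,0,0,-0.003,0,0,0],[1,0,0,-0.005,0,0,0],[1,0,0,-0.007,0,0,0],[1,0,0,-0.008,0,0,0],[1,0,0,-0.008,0,0,0],[1,0,0,-0.008,0,0,0],[1,0,0,-0.008,0,0,0],[1,0,0,-0.008,0,0,0],[1,0,0,-0.007,0,0,0],[1,0,0,-0.005,0,0,0],[1,0,0,-0.004,0,0,0],[1,0,0,-0.002,0,0,0],[1,0,0,-0.001,0,0,0],[1,0,0,0,0,0,0]]

```text
time: 27.68
ee_pos: [0.5205, 0.0419, 0.2022]
eef_rot: [-180.0, 0.0, 95.4]
wrist_force: [0.0, -0.5, -3.4]
opening: 0.0108
```

>>> step_arm:
  targets:
    - [[1,0,0,0,0,0,-0.1],[1,0,0,0,0,0,-0.2],[1,0,0,0,0,0,-0.3],[1,0,0,0,0,0,-0.4],[1,0,0,0,0,0,-0.5],[1,0,0,0,0,0,-0.6],[1,0,0,0,0,0,-0.6],[1,0,0,0,0,0,-0.6],[1,0,0,0,0,0,-0.6],[1,0,0,0,0,0,-0.6],[1,0,0,0,0,0,-0.6],[1,0,0,0,0,0,-0.6],[1,0,0,0,0,0,-0.6],[1,0,0,0,0,0,-0.6],[1,0,0,0,0,0,-0.6],[1,0,0,0,0,0,-0.6],[1,0,0,0,0,0,-0.6],[1,0,0,0,0,0,-0.6],[1,0,0,0,0,0,-0.6],[1,0,0,0,0,0,-0.6]]

```text
time: 30.18
ee_pos: [0.5205, 0.0419, 0.2023]
eef_rot: [180.0, 0.0, 148.1]
wrist_force: [-0.5, 0.1, -3.0]
opening: 0.0108
```

>>> step_arm:
  targets:
    - [[1,0,0,0,0,0,-0.6],[1,0,0,0,0,0,-0.6],[1,0,0,0,0,0,-0.6],[1,0,0,0,0,0,-0.6],[1,0,0,0,0,0,-0.6],[1,0,0,0,0,0,-0.6],[1,0,0,0,0,0,-0.6],[1,0,0,0,0,0,-0.6],[1,0,0,0,0,0,-0.6],[1,0,0,0,0,0,-0.6],[1,0,0,0,0,0,-0.5],[1,0,0,0,0,0,-0.4],[1,0,0,0,0,0,-0.3],[1,0,0,0,0,0,-0.2],[1,0,0,0,0,0,-0.1],[1,0,0,0,0,0,0],[1,0,0,0,0,0,0],[1,0,0,0,0,0,0]]

```text
time: 32.42
ee_pos: [0.5205, 0.0419, 0.2023]
eef_rot: [-180.0, -0.0, -174.6]
wrist_force: [0.5, -0.6, -3.3]
opening: 0.0108
```

```bash
python3 look.py 8 265 170 355 260 280 120 380 220
python3 - <<'E'
from plant import state
from h import *
S=state();print(S['joints'].round(1),S['ee_pos'],S['eef_rot'],S['joint_velocities'].round(2))
t,s=load("top8"),load("side8")
for cam,r in((s,(285,130,370,220)),(t,(285,180,370,250))):
    for c,st in blobs(cam[0],(5,110,70),(24,255,255),r): print(c.round(2),st)
    print()
E
```

```text
[ 4.6  7.  -7.1 75.9  0.  -0.8] [0.5205186  0.04190724 0.20227054] [ 1.79999683e+02 -3.27140490e-03 -1.74591792e+02] [-0.04  0.01 -0.    0.05 -0.04  0.07]
[339.45 156.33] [329 149  21  15 184]
[368.78 153.89] [368 151   2   7   9]
[349.76 187.89] [348 179   4  17  37]
[292.22 191.92] [291 182   4  18  36]

[306.09 214.06] [303 212   7   5  34]
```

View pics/v8.png

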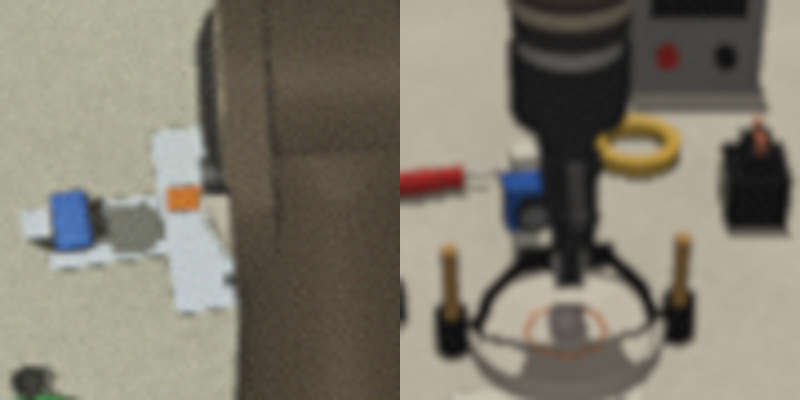

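The dish is turned and level. The ball is in the ring's middle, at about (567,322) in the side crop, and both rods are home. The tab still needs about 4.5° more to point at the camera.

>>> step_arm:
  targets:
    - [[1,0,0,0,0,0,-0.1],[1,0,0,0,0,0,-0.2],[1,0,0,0,0,0,-0.3],[1,0,0,0,0,0,-0.2],[1,0,0,0,0,0,-0.1],[1,0,0,0,0,0,0],[1,0,0,0,0,0,0],[1,0,0,0,0,0,0],[1,0,0,0,0,0,0],[1,0,0,0,0,0,0]]

```text
time: 33.78
ee_pos: [0.5205, 0.0419, 0.2023]
eef_rot: [180.0, -0.0, -170.1]
wrist_force: [-0.4, -0.5, -3.8]
opening: 0.0112
```

```bash
python3 look.py 9 265 170 355 260 280 120 380 220
python3 - <<'E'
from plant import state
from h import *
S=state();print(S['ee_pos'],S['eef_rot'],S['wrist_force'],S['opening'],S['time'])
t,s=load("top9"),load("side9"); R=[]
for r in((286,175,300,215),(344,172,358,210)):
    c,st=max(blobs(s[0],(5,110,70),(24,255,255),r),key=lambda b:b[1][4]); R.append(plane(s,c,.2)); print("rod",c.round(2),st,R[-1].round(4), "top-z check")
d=R[0]-R[1]; print("dish yaw from rods",np.degrees(np.arctan2(-d[0],d[1])),"sep",np.linalg.norm(d))
c,st=max(blobs(t[0],(5,110,70),(24,255,255),(295,200,320,225)),key=lambda b:b[1][4]); p=plane(t,c,.145)+[.002,0,0]; e=p-[.5205,.0419,.145]
print("tab",c.round(2),p.round(4),"r",np.hypot(*e[:2]),"yaw",np.degrees(np.arctan2(e[1],e[0])))
cam=plane(t,(280.58,219.42),.17)+[.002,0,0]; f=cam-[.5208,.0426,.17]; print("camera bearing",np.degrees(np.arctan2(f[1],f[0])))
o=lambda uv:((np.array(uv)/4)+[280,120])
# ball vs ring centre in side view
h=cv2.cvtColor(s[0],cv2.COLOR_BGR2HSV)[190:215,305:340]; m=cv2.inRange(h,(3,60,60),(22,255,255)); q=np.argwhere(m>0); print("ring bbox u",q[:,1].min()+305,q[:,1].max()+305,"v",q[:,0].min()+190,q[:,0].max()+190)
E
```

```text
[0.52052564 0.04188864 0.20230995] [ 1.7999955e+02  1.2706720e-03 -1.7009241e+02] [ 0.25400597  1.04926107 -3.43788862] 0.010873150027198875 33.875
rod [292.38 192.33] [291 183   4  18  39] [0.4448 0.0202 0.2   ] top-z check
rod [349.38 186.46] [348 178   4  17  39] [0.596  0.0459 0.2   ] top-z check
dish yaw from rods 99.67653549321729 sep 0.1534207623125415
tab [306.16 216.  ] [0.5075 0.1193 0.145 ] r 0.07845758933368321 yaw 99.5645723939216
camera bearing 100.15246085152991
ring bbox u 311 331 v 196 209
```

```bash
python3 -c "
from plant import *
print(hand_in()); s=state(); print(s['time'],s['ee_pos'],s['wrist_force'])"
```

```text
the job is handed in; nothing more can be done
None
the job is handed in; nothing more can be done
```

Both rods are standing in the dish's sockets, and I handed the job in with the dish held level over the nest and its tab pointing at the camera. I handed in at about 34 s of the allowed 72 s; no verdict is reported.

**What I did:** I put the rods in one at a time with no noticeable contact force and released each with the dish still in the nest. I then gripped the handle at 60 N, lifted the dish about 123 mm straight up, and turned it about 94.5° anticlockwise.

**Last checks:**
- **Aim:** the dish's yaw is 99.7° measured from the rods and 99.6° from the tab. The camera's bearing is 100.2°, so it is within about 0.01 rad.
- **Height:** the tab tip works out at about 0.148 m by the arm's lift, against a lens height of 0.150 m.
- **Position and tilt:** the gripper is within about 1 mm of the nest centre and vertical to within 0.01°. The wrist carries about 3.4 N, and the grip opening is steady at 10.9 mm.
- **Ball and rods:** the last picture I could view, just before the final 4.5° trim, showed the ball in the middle of the ring and both rods home.

**What I could not fully check:**
- After the trim I re-measured the rods and tab in new images, but not the ball. The viewer had reached its 12-picture limit, so I could not look at it again.
- The two cameras disagreed by 1–2.5 mm on the first socket's position. I settled it by viewing the held rod against the socket.
- The rods measured 153 mm apart instead of 156 mm. That fits the play in the sockets plus measuring error.

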